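Cap the tasting jars at closing time

ROBOT

A 6-joint arm with a two-finger parallel gripper is mounted at the origin on the work surface. World frame = base frame: x ahead of the robot, y to its left, z up, the work surface at z = 0. Lengths are in m, angles in rad, forces in N, time in s.
With the tool pointing down it reaches from about 0.35 to 0.925 m from the base axis. Payload 6.4 kg.
Tool frame: the origin (TCP) lies at the very end of the fingers, on their centre line; the grasp point (between the pads) lies behind it (robot.tcp_to_grasp is the z of the grasp point in the tool frame, in m); z points along the fingers, y is the line along which they close (so a half turn about z gives the same grasp; the last joint's range is limited). The gripper opens to 94 mm and grips with 3 to 60 N. Pads are 16 mm wide; open, the fingers measure 119 mm over their backs; the gripper's body (75 mm by 177 mm) begins 78 mm behind the grasp point.
Start: joints at [1.152, 0.245, 1.558, -0, 1.339, -0.174], TCP at [0.158, 0.631, 0.205] pointing down, gripper open.
Joint ranges: [-3.13, 3.13], [-1.02, 2.26], [0.13, 2.54], [-0.95, 4.09], [0.21, 2.88], [-2.74, 2.74]. Speed limits (rad/s): [2.57, 2.57, 3.14, 3.14, 3.14, 3.14].

INTERFACE

Orientations are given as a unit quaternion [x, y, z, w].
In Python, from bench import robot, workorder, read_camera, get_calibration, get_obs gives the robot as it stands (robot), with the cameras as plain functions, the job (workorder) and the readings as plain functions.
- The arm moves only by the shell command python3 shift.py 'ROWS'. ROWS is rows parted by semicolons, their numbers by spaces, 1 to 10 of them, each of 7 numbers: the finger opening in m, then dx, dy, dz in m, then a rotation vector rx, ry, rz in rad; each row shifts and turns the commanded pose from where the row before left it, along the tool's axes as they then stand; what a row does not reach is not made up. A row lasts 1/10 s, in which the tool goes at most 0.05 m and 0.15 rad, less where a joint would pass 70% of its speed; a pose out of reach is approached as far as the arm can. The fingers move at their own pace and stop on an object; the grip force is fixed at half the most. Time passes only in rows, so rows that do not move let the fingers close. It prints the time, the measured TCP pose, the force, the opening and the grip force at its end.
- get_obs(): the state, without advancing time (a new reading comes with each control period).
- read_camera(name): name is "scene" or "top" or "wrist"; returns the picture (420x560x3 uint8, red, green, blue); there is no depth.
- get_calibration(name): a dict with "fovy" (degrees; the focal length in pixels is half the picture's height over the tangent of half this angle, whatever the lens; pixels are square), "cx", "cy" (the principal point, pixels), "distortion" ([k1, k2, p1, p2, k3] as OpenCV has them; the pictures are not rectified), "rvec" (rotation vector, rad) and "tvec" (3), from world to camera coordinates, as OpenCV has them. Camera axes: x right, y down, z forward; pixel columns grow to the right and rows downward; lengths in m; the calibration is good to about 2 mm. A picture is of the moment at which its call begins: read the wrist's pose just before it. get_calibration takes no time and is no camera call; for the wrist camera it gives the pose at the moment of the call.
- workorder.hand_in(): hands the job in; it is judged then, once.
The state is a dict: "clock": time; "qpos": joint angles; "joint_velocities": joint speeds; "tau": joint torques, N m; "tcp_pos": TCP position; "tcp_rot": TCP orientation; "contact_force": force on the tool from outside, world axes, zero at the start; "torque": the same for the moment, N m; "gripper_width": finger opening in m; "grasp_force": force on a finger pad.
Only numpy, scipy, OpenCV 4.12 (cv2) and the standard library are available. Lean on these libraries where they do the work, as an engineer would, in place of code of your own. Each camera call takes 0.05 s, during which the arm holds its last target. There are 200 camera calls.

TASK

Closing time at the sweet shop: lift every open tasting jar off the lazy Susan, stand it upright in the wooden carry tray, and close it with one of the pinch-tab dust caps - pinch the two side tabs, set the cap fully down on the rim and let the tabs spring out under it. Leave spare caps lying in their aluminium tray, never tip a jar over, and leave the honey pot standing in the middle of the lazy Susan.

Things in the scene. Friction and masses are not known exactly. Their poses are not given: they have to be found in the camera images.
- susan: Lazy Susan on the counter: a round wooden plate, diameter 280 mm, that spins freely about a vertical axis on a fixed low black base. Origin: on the counter under the plate's axis, z up. The plate's top is 40 mm above the counter. The open jars start on it, about 100 mm from the axis; a terracotta honey pot stands in its middle. It may be left or right of the carry tray.
- carry_tray: Shallow wooden carry tray, fixed on the counter, 300 x 200 mm outside, long side along its own x, walls 8 mm thick and 24 mm high, floor 8 mm thick; a low wooden bow handle over each short end, up to 45 mm above the counter. Origin: centre of its underside, z up. It has room for four jars, two by two: 140 mm apart along x, 90 mm along y.
- cap_tray: Shallow aluminium tray, fixed on the counter, 260 x 270 mm (x, y), rim 18 mm high, floor 4 mm thick, in which the four dust caps lie the right way up. Origin: centre of its underside, z up.
- honey_pot: Bystander: small lidded terracotta honey pot, 62 mm in diameter, 77 mm high, standing in the middle of the lazy Susan; it stays there. Origin: centre of its underside.
- jar1: Open tasting jar: plain round steel canister of nuts, 67 mm outside diameter, 100 mm high, about 0.28 kg. Origin: centre of its underside, z up its axis. Rolled-in rim: a lip 4 mm thick narrows the mouth to 54 mm; just below the lip the inside is 62 mm wide. Three or all four of the jars are present; None at the start means absent.
- jar2: Open tasting jar, the same as jar1; None at the start means absent.
- jar3: Open tasting jar, the same as jar1; None at the start means absent.
- jar4: Open tasting jar, the same as jar1; None at the start means absent.
- cap1: Pinch dust cap, black plastic, 40 mm high, about 70 g. All four are alike and fit any jar at any yaw. Origin: centre of its plug's underside, z up its axis. From below: plug 11.5 mm deep, 52 mm diameter tapering to 45 mm at its foot; flange 65 mm in diameter, z = 11.5 to 15.5 mm, which comes to lie on the jar's rim (cap origin then 88.5 mm above the jar's origin); two upright tabs (see cap2).
- cap1_tab_a (a joint): How far the +y tab of cap1 is pushed in towards the middle: 0 = sprung out, 0.0065 m = pinched fully in. A spring drives it out.
- cap1_tab_b (a joint): How far the -y tab of cap1 is pushed in towards the middle: 0 = sprung out, 0.0065 m = pinched fully in. A spring drives it out.
- cap2: Pinch dust cap like cap1. Its two grey tabs stand on the flange, z = 15.5 to 40 mm, 20 mm wide along x, one at +y, one at -y. Their outer faces are 46 mm apart at rest, 33 mm when pinched fully together (about 6 N each). Each carries a catch near the plug's foot (see cap3).
- cap2_tab_a (a joint): How far the +y tab of cap2 is pushed in towards the middle: 0 = sprung out, 0.0065 m = pinched fully in. A spring drives it out.
- cap2_tab_b (a joint): How far the -y tab of cap2 is pushed in towards the middle: 0 = sprung out, 0.0065 m = pinched fully in. A spring drives it out.
- cap3: Pinch dust cap like cap1. The square-edged catches of its tabs reach 60 mm apart at rest, 47 mm when pinched: only with both tabs pinched does the plug pass the jar's lip; pushing without pinching does not work. Let go when the flange is on the rim, the tabs spring out and the catches lie under the lip.
- cap3_tab_a (a joint): How far the +y tab of cap3 is pushed in towards the middle: 0 = sprung out, 0.0065 m = pinched fully in. A spring drives it out.
- cap3_tab_b (a joint): How far the -y tab of cap3 is pushed in towards the middle: 0 = sprung out, 0.0065 m = pinched fully in. A spring drives it out.
- cap4: Pinch dust cap, the same as cap1, cap2 and cap3.
- cap4_tab_a (a joint): How far the +y tab of cap4 is pushed in towards the middle: 0 = sprung out, 0.0065 m = pinched fully in. A spring drives it out.
- cap4_tab_b (a joint): How far the -y tab of cap4 is pushed in towards the middle: 0 = sprung out, 0.0065 m = pinched fully in. A spring drives it out.

How it is judged:
By the outcome, as a careful person would: the job done as asked, in the order asked, and still so for the second after the job is handed in, with the robot touching nothing.
Of jar1, jar2, jar3, jar4 only 3 to 4 are there at a start; the rules pass over those that are not, and their reading is None.
At some moment in a run one of cap1, cap2, cap3, cap4 may be knocked a few centimetres aside while the robot is not near it.
It also fails if it takes over 210 s, if anything falls off the work surface, if the arm or the gripper's body presses on something with over 40 N, if the wrist force passes 120 N, or if a joint passes its speed limit or range.

## Working session

There is one attempt and no reset: what is moved stays moved. The work goes in short steps, Python scripts to look and compute and a shell command to move; the robot and the scene stay as the last step left them, time stands still between calls to the robot, and variables do not carry over. Pictures are saved under pics/ and viewed, at most 14 in all, crops included, and the job is handed in when it is done.

```bash
ls; mkdir -p pics
python3 - <<'E'
from bench import robot, workorder, read_camera, get_calibration, get_obs
import cv2
o=get_obs(); print(o['clock'],o['tcp_pos'],o['tcp_rot'],o['gripper_width'],robot.tcp_to_grasp)
for n in ("scene","top","wrist"):
    c=get_calibration(n); print(n,c)
    im=read_camera(n); cv2.imwrite(f'pics/{n}0.png',im[:,:,::-1])
E
```

```text
bench.py
pics
shift.py
0.0 [0.15729915 0.63008217 0.20438615] [ 1.22095292e-01  9.92517949e-01 -8.89283409e-04 -2.63006554e-04] 0.09406613330827111 -0.0188
scene {'fovy': 47.62855051250132, 'cx': 274.01039161630734, 'cy': 207.21288472237, 'distortion': array([-0.06382425,  0.        ,  0.        ,  0.        ,  0.        ]), 'rvec': array([ 2.08670499,  0.94406057, -0.48330967]), 'tvec': array([-0.32082136, -0.18139801,  1.41476172])}
top {'fovy': 54.12023216732137, 'cx': 281.1546977217951, 'cy': 208.83050595038185, 'distortion': array([0.00137413, 0.        , 0.        , 0.        , 0.        ]), 'rvec': array([ 2.17535785, -2.15602291,  0.1398848 ]), 'tvec': array([-0.02991611,  0.49950263,  1.11644372])}
wrist {'fovy': 63.79449883007173, 'cx': 276.8571889142866, 'cy': 206.74781808985563, 'distortion': array([-0.06760839,  0.        ,  0.        ,  0.        ,  0.        ]), 'rvec': array([-2.32257767, -1.81166375, -0.21435986]), 'tvec': array([-0.64970655, -0.02405545,  0.39018413])}
```

View pics/top0.png

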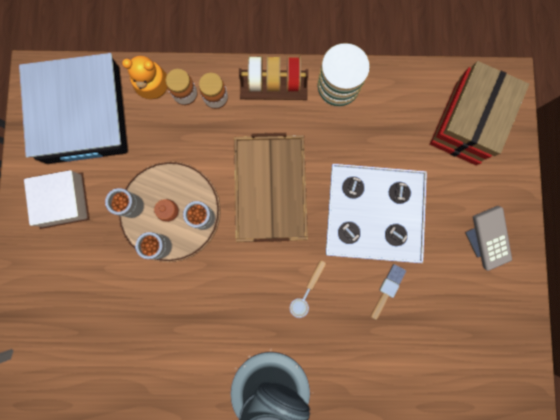

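View pics/scene0.png

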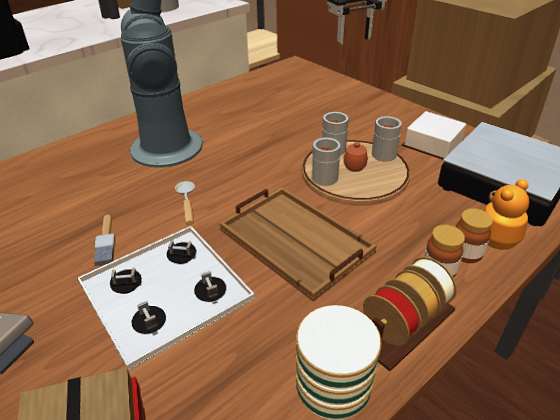

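```bash
cat > lib.py <<'E'
import numpy as np, cv2
from bench import robot, workorder, read_camera, get_calibration, get_obs
from scipy.spatial.transform import Rotation as R
def cam(n):
    c=get_calibration(n); f=210/np.tan(np.radians(c['fovy']/2))
    K=np.array([[f,0,c['cx']],[0,f,c['cy']],[0,0,1]])
    Rm=cv2.Rodrigues(c['rvec'])[0]; t=np.array(c['tvec']).ravel()
    return dict(K=K,d=np.array(c['distortion']),R=Rm,t=t,C=-Rm.T@t,rvec=np.array(c['rvec']))
def snap(n,fn=None):
    c=cam(n); im=read_camera(n)
    if fn: cv2.imwrite('pics/'+fn,im[:,:,::-1])
    return c,im
def ray(c,uv):
    p=cv2.undistortPoints(np.array(uv,float).reshape(-1,1,2),c['K'],c['d']).reshape(-1,2)
    d=np.c_[p,np.ones(len(p))]@c['R']; return d/np.linalg.norm(d,axis=1)[:,None]
def onz(c,uv,z):
    d=ray(c,uv); return c['C']+d*((z-c['C'][2])/d[:,2])[:,None]
def tri(obs):  # [(cam,uv),...] -> point, max miss
    A=np.zeros((3,3));b=np.zeros(3);L=[]
    for c,uv in obs:
        d=ray(c,uv)[0];P=np.eye(3)-np.outer(d,d);A+=P;b+=P@c['C'];L.append((P,c['C']))
    x=np.linalg.solve(A,b);return x,max(np.linalg.norm(P@(x-C)) for P,C in L)
def proj(c,X): return cv2.projectPoints(np.array(X,float).reshape(-1,1,3),c['rvec'],c['t'],c['K'],c['d'])[0].reshape(-1,2)
def pose():
    o=get_obs();M=R.from_quat(o['tcp_rot']).as_matrix()
    return o,np.array(o['tcp_pos']),M
def yawy(M): return np.degrees(np.arctan2(M[1,1],M[0,1]))%180   # direction of closing line, deg
def go(target,ydir=None):
    "print rotation about tool z needed, then tool-axis deltas after that rotation"
    o,p,M=pose(); rz=0
    if ydir is not None:
        e=(ydir-yawy(M)+90)%180-90; rz=-np.radians(e)   # tool z points down
    M2=M@R.from_rotvec([0,0,rz]).as_matrix()
    tilt=np.cross(M[:,2],[0,0,-1])@M
    print('clk %.1f tcp %s yaw %.1f q6 %.2f | rz %.3f (q6 alt) d %s tilt %s w %.4f'%(o['clock'],p.round(4),yawy(M),o['qpos'][5],rz,(M2.T@(np.array(target)-p)).round(4),tilt.round(4),o['gripper_width']))
E
python3 - <<'E'
from lib import *
t=cam('top')
for nm,uv,z in [('jar',(121,202),.14),('jar',(197,215),.14),('jar',(150,245),.14),('pot',(165,210),.117),('susan',(169,211),.04),('tray',(270,189),.0),('c',(353,187),.02),('c',(400,192),.02),('c',(348,233),.02),('c',(396,235),.02)]+[('ctc',u,.018) for u in [(331,166),(426,171),(422,262),(327,256)]]+[('trc',u,.024) for u in [(235,138),(303,137),(306,240),(236,241)]]:
    print(nm,onz(t,[uv],z)[0].round(3))
w=cam('wrist');o,p,M=pose();print((M.T@(w['C']-p)).round(4),(M.T@w['R'].T).round(3))
E
```

```text
jar [0.5   0.378 0.14 ]
jar [0.469 0.187 0.14 ]
jar [0.393 0.301 0.14 ]
pot [0.484 0.273 0.117]
susan [0.49  0.283 0.04 ]
tray [0.56  0.007 0.   ]
c [ 0.565 -0.229  0.02 ]
c [ 0.552 -0.362  0.02 ]
c [ 0.435 -0.213  0.02 ]
c [ 0.43  -0.348  0.02 ]
ctc [ 0.626 -0.167  0.018]
ctc [ 0.614 -0.439  0.018]
ctc [ 0.356 -0.419  0.018]
ctc [ 0.37  -0.154  0.018]
trc [0.703 0.108 0.024]
trc [ 0.708 -0.086  0.024]
trc [ 0.414 -0.095  0.024]
trc [0.409 0.099 0.024]
[ 0.0676  0.0006 -0.1793] [[-0.001 -0.972 -0.236]
 [ 1.    -0.001 -0.   ]
 [-0.    -0.236  0.972]]
```

View pics/wrist0.png

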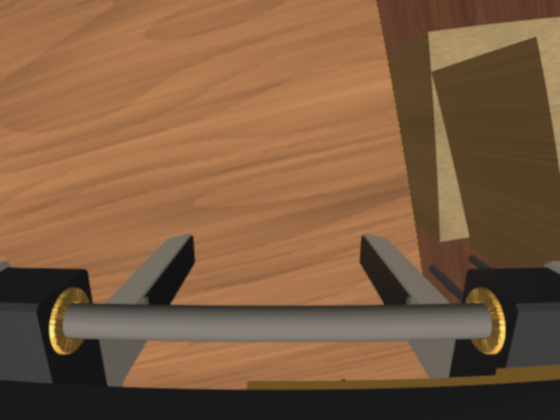

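```bash
python3 shift.py '0.094 0 0 -0.05 0 0 0; 0.094 0 0 -0.05 0 0 0;0.094 -0.04 -0.02 -0.03 0 0 0;0.094 -0.04 -0.025 -0.02 0 0 0;0.094 -0.04 -0.025 0 0 0 0;0.094 -0.04 -0.025 0 0 0 0;0.094 -0.04 -0.025 0 0 0 0;0.094 -0.04 -0.025 0 0 0 0;0.094 -0.04 -0.025 0 0 0 0;0.094 -0.04 -0.025 0 0 0 0' ; python3 shift.py '0.094 -0.04 -0.025 0 0 0 0;0.094 -0.04 -0.025 0 0 0 0;0.094 0 0 0 0 0 0;0.094 0 0 0 0 0 0'
python3 - <<'E'
from lib import *
snap('wrist','w1.png'); go([.5,.28,.35],90)
E
```

```text
clock: 1.15
tcp_pos: [0.4184, 0.3652, 0.3526]
tcp_rot: [0.122, 0.993, -0.0, -0.0]
contact_force: [1.1, 0.0, 0.5]
gripper_width: 0.0936
grasp_force: 0.0
clock: 1.55
tcp_pos: [0.4832, 0.2983, 0.3523]
tcp_rot: [0.123, 0.992, -0.0, -0.001]
contact_force: [0.3, 0.0, 0.3]
gripper_width: 0.0941
grasp_force: 0.0
clk 1.6 tcp [0.4826 0.2992 0.3525] yaw 76.0 q6 -0.97 | rz -0.245 (q6 alt) d [-0.0174 -0.0192  0.0025] tilt [-0.     -0.0008  0.    ] w 0.0945
```

View pics/w1.png

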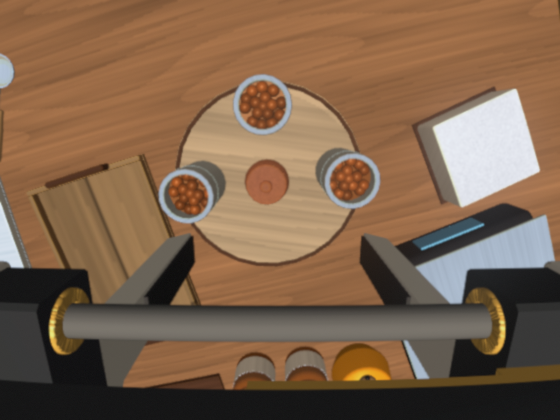

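```bash
cat > jars.py <<'E'
from lib import *
def mouths(im,lo=250,hi=3500):
    h=cv2.cvtColor(im,cv2.COLOR_RGB2HSV)
    grey=((h[...,1]<75)).astype(np.uint8)
    cs,hier=cv2.findContours(grey,cv2.RETR_CCOMP,cv2.CHAIN_APPROX_NONE)
    out=[]
    for c,hh in zip(cs,hier[0]):
        if hh[3]<0 or len(c)<20: continue
        A=cv2.contourArea(c)
        if lo<A<hi:
            hu=cv2.convexHull(c); e=cv2.fitEllipse(hu if len(hu)>8 else c)
            if min(e[1])/max(e[1])>.8 and A/cv2.contourArea(hu)>.85: out.append((np.array(e[0]),e[1],A))
    return out
E
python3 - <<'E'
from jars import *
im=cv2.imread('pics/w1.png')[:,:,::-1]
for e in mouths(im): print(e)
E
python3 shift.py '0.094 0 0.04 0 0 0 0; 0.094 0 0.04 0 0 0 0;0.094 0 0 0 0 0 0;0.094 0 0 0 0 0 0'
python3 - <<'E'
from jars import *
c2,im=snap('wrist','w2.png')
for e in mouths(im): print(e, onz(c2,[e[0]],.14).round(4))
t,im=snap('top','t2.png')
for e in mouths(im,30,400): print('top',e, onz(t,[e[0]],.14).round(4))
go([.5,.28,.35],90)
E
```

```text
(array([187.6934967 , 194.28553772]), (37.66092300415039, 45.718894958496094), 1306.5)
(array([350.23745728, 179.38134766]), (40.46833419799805, 46.18416213989258), 1421.5)
(array([262.08065796, 104.35154724]), (48.29080581665039, 49.59809112548828), 1823.0)
clock: 2.0
tcp_pos: [0.501, 0.3781, 0.3524]
tcp_rot: [0.12, 0.993, -0.0, -0.0]
contact_force: [0.3, -0.2, 0.4]
gripper_width: 0.0941
grasp_force: 0.0
(array([282.82089233, 181.31904602]), (44.14817810058594, 46.082401275634766), 1541.0) [[0.4995 0.3861 0.14  ]]
(array([191.9974823 , 106.54628754]), (43.955772399902344, 49.05262756347656), 1640.0) [[0.392  0.3071 0.14  ]]
top (array([148.9740448 , 245.28123474]), (20.010343551635742, 21.861074447631836), 324.5) [[0.3924 0.303  0.14  ]]
top (array([196.27107239, 214.14064026]), (20.602766036987305, 21.42188262939453), 324.0) [[0.4712 0.1885 0.14  ]]
top (array([119.19940186, 201.42834473]), (18.49386978149414, 21.713415145874023), 294.0) [[0.5015 0.3826 0.14  ]]
clk 2.1 tcp [0.5016 0.3767 0.3531] yaw 76.0 q6 -0.86 | rz -0.244 (q6 alt) d [ 0.0016 -0.0967  0.0031] tilt [-0.0001  0.0002  0.    ] w 0.0942
```

Run:
```python
from lib import *
w=cam('wrist');t=cam('top')
for a,b in [((282.8,181.3),(119.2,201.4)),((192,106.5),(149,245.3))]: print(tri([(w,[a]),(t,[b])]))
# w1 camera: same tool-fixed camera, tcp moved
o,p,M=pose(); d=np.array([.4826,.2992,.3525])-p
w1=dict(w); w1['C']=w['C']+d; w1['t']=-w['R']@w1['C']
for a,b in [((187.7,194.3),(196.3,214.1)),((350.2,179.4),(119.2,201.4)),((262.1,104.4),(149,245.3))]: print(onz(w1,[a],.14),tri([(w1,[a]),(t,[b])]))
```

```text
(array([0.50178918, 0.38472578, 0.13418833]), np.float64(0.000523621424865764))
(array([0.39219369, 0.30470822, 0.13464336]), np.float64(0.0003233439808859391))
[[0.46887001 0.19386111 0.14      ]] (array([0.47138149, 0.19046653, 0.12905881]), np.float64(0.0010595874017996164))
[[0.49820262 0.38480352 0.14      ]] (array([0.50243606, 0.38785924, 0.12498115]), np.float64(0.001166530736354928))
[[0.39098213 0.3056672  0.14      ]] (array([0.39154797, 0.30522258, 0.13364689]), np.float64(0.0010256690606837639))
```

View pics/w2.png

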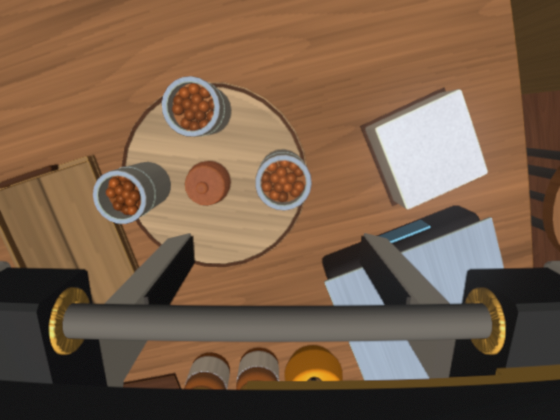

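```bash
python3 shift.py '0.094 0 0 0 0 0 0.15;0.094 0 0 0 0 0 0.15;0.094 0 0 0 0 0 0.15;0.094 0 0 0 0 0 0.15;0.094 0 0 0 0 0 0.15;0.094 0 0 0 0 0 0.15;0.094 0 0 0 0 0 0.15;0.094 0 0 0 0 0 0.15;0.094 0 0 0 0 0 0.15;0.094 0 0 0 0 0 0.15' |head -1; python3 shift.py '0.094 0 0 0 0 0 0'
python3 - <<'E'
from lib import *
go([.470,.190,.10],170)
E
```

```text
clock: 3.1
clock: 3.2
tcp_pos: [0.5021, 0.3758, 0.3535]
tcp_rot: [0.766, 0.643, 0.0, 0.0]
contact_force: [-0.3, 0.3, 0.4]
gripper_width: 0.0941
grasp_force: 0.0
clk 3.2 tcp [0.5021 0.3758 0.3535] yaw 170.0 q6 0.64 | rz 0.000 (q6 alt) d [-0.1887  0.0004  0.2534] tilt [ 0.0007 -0.0004  0.    ] w 0.0941
```

```bash
python3 shift.py '0.094 -0.045 0 0.03 0 0 0;0.094 -0.045 0 0.03 0 0 0;0.094 -0.045 0 0.03 0 0 0;0.094 -0.045 0 0.02 0 0 0;0.094 -0.009 0 0.03 0 0 0;0.094 0 0 0.04 0 0 0;0.094 0 0 0.04 0 0 0;0.094 0 0 0.033 0 0 0;0.094 0 0 0 0 0 0' ;python3 - <<'E'
from lib import *
go([.470,.190,.10],170)
E
python3 shift.py '0.06 0 0 0 0 0 0;0.06 0 0 0 0 0 0;0.06 0 0 0 0 0 0;0.06 0 0 0 0 0 0;0.06 0 0 0 0 0 0;0.06 0 0 0 0 0 0;0.06 0 0 0 0 0 0'
```

```text
clock: 4.1
tcp_pos: [0.4674, 0.1993, 0.1023]
tcp_rot: [0.765, 0.644, -0.004, -0.002]
contact_force: [-0.7, -0.6, -0.7]
gripper_width: 0.0939
grasp_force: 0.0
clk 4.1 tcp [0.4674 0.1993 0.1023] yaw 170.2 q6 0.35 | rz 0.003 (q6 alt) d [-0.0087  0.0041  0.0022] tilt [-0.0088  0.0033  0.    ] w 0.0939
clock: 4.8
tcp_pos: [0.4726, 0.2006, 0.1085]
tcp_rot: [0.766, 0.643, 0.001, 0.001]
contact_force: [-1.1, -0.3, 6.2]
gripper_width: 0.0666
grasp_force: 30.0
```

```bash
python3 shift.py '0.09 0 0 0 0 0 0;0.09 0 0 0 0 0 0;0.09 0 0 0 0 0 0;0.09 0 0 0 0 0 0' ;python3 - <<'E'
from jars import *
go([.470,.190,.10],170)
c,im=snap('wrist','w3.png')
t,im=snap('top','t3.png')
for e in mouths(im,30,400): print('top',e[0], onz(t,[e[0]],.14).round(4))
E
```

```text
clock: 5.2
tcp_pos: [0.4712, 0.2004, 0.1064]
tcp_rot: [0.766, 0.643, -0.0, -0.0]
contact_force: [-0.4, -0.1, 0.5]
gripper_width: 0.0896
grasp_force: 0.0
clk 5.2 tcp [0.4712 0.2004 0.1064] yaw 170.0 q6 0.35 | rz 0.001 (q6 alt) d [-0.0104  0.0006  0.0064] tilt [-0.0005  0.0002  0.    ] w 0.0896
top [119.08818054 201.79908752] [[0.5005 0.3828 0.14  ]]
```

View pics/w3.png

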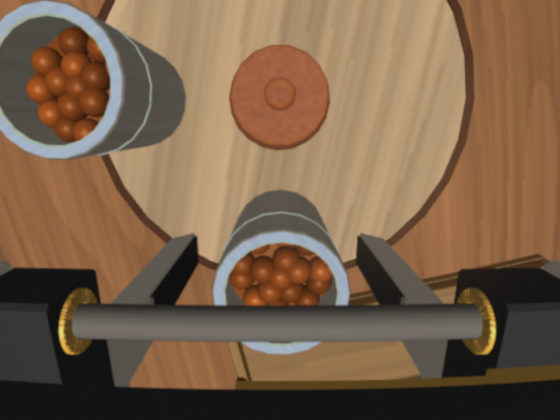

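Run:
```python
from lib import *
c=cam('wrist'); o,p,M=pose()
X=onz(c,[(283,291),(280,93)],.14);print(X.round(4)); print(((X-p)@M).round(4)); print(onz(c,[(280,93)],.117), proj(c,[p]))
```

```text
[[0.4732 0.192  0.14  ]
 [0.4872 0.2806 0.14  ]]
[[-0.0079  0.0033 -0.0336]
 [ 0.0817  0.0018 -0.0336]]
[[0.48778971 0.28256488 0.117     ]] [[276.17820403 250.03950756]]
```

```bash
python3 shift.py '0.09 -0.009 0.002 0.006 0 0 0;0.09 0 0 0 0 0 0;0.06 0 0 0 0 0 0;0.06 0 0 0 0 0 0;0.06 0 0 0 0 0 0;0.06 0 0 0 0 0 0;0.06 0 0 0 0 0 0'; python3 shift.py '0.06 0 0 -0.01 0 0 0;0.06 0 0 -0.03 0 0 0;0.06 0 0 -0.03 0 0 0;0.06 0 0 -0.02 0 0 0;0.06 0 0 0 0 0 0'
python3 - <<'E'
from lib import *
go([.627,.0537,.17],2)
E
```

```text
clock: 6.0
tcp_pos: [0.472, 0.1913, 0.1007]
tcp_rot: [0.766, 0.643, 0.0, 0.0]
contact_force: [-0.1, 0.6, 0.7]
gripper_width: 0.0683
grasp_force: 30.0
clock: 6.5
tcp_pos: [0.4737, 0.1915, 0.1941]
tcp_rot: [0.766, 0.643, 0.003, 0.002]
contact_force: [0.6, 0.4, -3.5]
gripper_width: 0.068
grasp_force: 30.0
clk 6.5 tcp [0.4737 0.1915 0.1941] yaw 170.0 q6 0.34 | rz -0.209 (q6 alt) d [-0.1431  0.1482  0.0249] tilt [ 0.006  -0.0021  0.    ] w 0.0680
```

```bash
python3 shift.py '0.06 0 0 0 0 0 -0.105;0.06 0 0 0 0 0 -0.104;0.06 -0.03 0.03 0 0 0 0;0.06 -0.03 0.03 0 0 0 0;0.06 -0.03 0.03 0 0 0 0;0.06 -0.03 0.03 0 0 0 0;0.06 -0.023 0.028 0 0 0 0;0.06 0 0 0 0 0 0;0.06 0 0 0 0 0 0'
python3 - <<'E'
from lib import *
go([.627,.0537,.069],2)
E
```

```text
clock: 7.4
tcp_pos: [0.6238, 0.0531, 0.1883]
tcp_rot: [0.695, 0.719, -0.001, -0.002]
contact_force: [0.5, 1.0, -4.1]
gripper_width: 0.0678
grasp_force: 30.0
clk 7.4 tcp [0.6238 0.0531 0.1883] yaw 1.9 q6 -0.13 | rz -0.001 (q6 alt) d [0.0004 0.0037 0.1193] tilt [-0.004  -0.0008  0.    ] w 0.0678
```

```bash
python3 shift.py '0.06 0 0.003 0.04 0 0 0;0.06 0 0 0.04 0 0 0;0.06 0 0 0.03 0 0 0;0.06 0 0 0 0 0 0;0.06 0 0 0 0 0 0';python3 shift.py '0.06 0 0 0.005 0 0 0;0.06 0 0 0.003 0 0 0;0.06 0 0 0 0 0 0'
```

```text
clock: 7.9
tcp_pos: [0.6269, 0.0544, 0.0805]
tcp_rot: [0.694, 0.72, -0.0, -0.001]
contact_force: [0.5, 0.4, -3.2]
gripper_width: 0.0678
grasp_force: 30.0
clock: 8.2
tcp_pos: [0.6282, 0.0536, 0.0735]
tcp_rot: [0.695, 0.719, 0.0, 0.0]
contact_force: [-0.2, -0.5, -3.3]
gripper_width: 0.0679
grasp_force: 30.0
```

```bash
python3 shift.py '0.06 0 0 0.002 0 0 0;0.06 0 0 0.002 0 0 0;0.06 0 0 0 0 0 0';python3 shift.py '0.06 0 0 0.001 0 0 0;0.06 0 0 0 0 0 0'
```

```text
clock: 8.5
tcp_pos: [0.628, 0.0535, 0.0688]
tcp_rot: [0.695, 0.719, 0.0, 0.0]
contact_force: [0.3, 0.1, -3.4]
gripper_width: 0.0681
grasp_force: 30.0
clock: 8.7
tcp_pos: [0.6281, 0.0535, 0.0688]
tcp_rot: [0.695, 0.719, 0.0, 0.0]
contact_force: [-3.0, 0.2, 4.3]
gripper_width: 0.0686
grasp_force: 30.0
```

```bash
python3 shift.py '0.075 0 0 0 0 0 0;0.09 0 0 0 0 0 0;0.094 0 0 0 0 0 0;0.094 0 0 -0.01 0 0 0;0.094 0 0 -0.04 0 0 0;0.094 0 0 -0.05 0 0 0;0.094 0 0 -0.05 0 0 0;0.094 0 0 0 0 0 0'
python3 - <<'E'
from jars import *
t,im=snap('top','t4.png')
for e in mouths(im,30,400): print('top',e[0], onz(t,[e[0]],.14).round(4))
go([.392,.305,.10],30)
E
```

```text
clock: 9.5
tcp_pos: [0.6325, 0.0533, 0.2281]
tcp_rot: [0.695, 0.719, 0.005, 0.007]
contact_force: [1.3, 0.8, 0.9]
gripper_width: 0.094
grasp_force: 0.0
top [119.04116821 201.93191528] [[0.5002 0.3829 0.14  ]]
top [149.63943481 245.39459229] [[0.3921 0.3014 0.14  ]]
top [218.34577942 125.31813049] [[0.7016 0.1392 0.14  ]]
clk 9.6 tcp [0.6305 0.0534 0.2236] yaw 2.0 q6 -0.13 | rz -0.489 (q6 alt) d [ 0.3379 -0.0818  0.1209] tilt [0.0102 0.0013 0.    ] w 0.0941
```

View pics/t4.png

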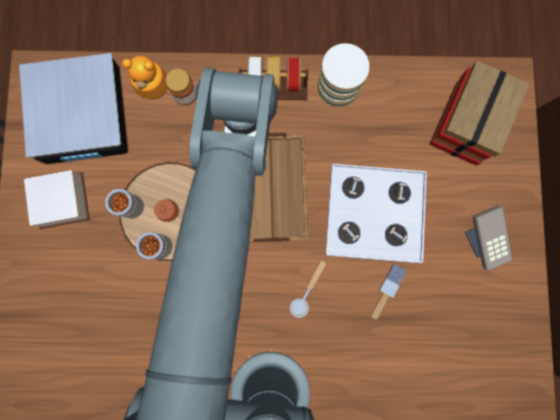

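```bash
python3 shift.py '0.094 0 0 0 0 0 -0.14;0.094 0 0 0 0 0 -0.14;0.094 0 0 0 0 0 -0.14;0.094 0 0 0 0 0 -0.069;0.094 0 0 0 0 0 0;0.094 0.04 -0.01 0 0 0 0;0.094 0.04 -0.01 0 0 0 0;0.094 0.04 -0.01 0 0 0 0;0.094 0.04 -0.01 0 0 0 0;0.094 0.04 -0.01 0 0 0 0' |head -2; python3 shift.py '0.094 0.04 -0.01 0 0 0 0;0.094 0.04 -0.01 0 0 0 0;0.094 0.04 -0.01 0 0 0 0;0.094 0.01 0 0 0 0 0;0.094 0 0 0 0 0 0'|head -2
python3 - <<'E'
from lib import *
go([.392,.304,.10],30)
E
```

```text
clock: 10.55
tcp_pos: [0.4826, 0.2025, 0.2166]
clock: 11.05
tcp_pos: [0.3925, 0.2999, 0.2171]
clk 11.1 tcp [0.3925 0.2999 0.2171] yaw 30.1 q6 -0.10 | rz 0.002 (q6 alt) d [0.0038 0.0017 0.1171] tilt [-0.0007  0.0001  0.    ] w 0.0942
```

```bash
python3 shift.py '0.094 0.004 0.002 0.04 0 0 0;0.094 0 0 0.04 0 0 0;0.094 0 0 0.037 0 0 0;0.094 0 0 0 0 0 0;0.094 0 0 0 0 0 0'|head -5
python3 - <<'E'
from lib import *
go([.392,.304,.10],30)
snap('wrist','w5.png')
E
```

```text
clock: 11.55
tcp_pos: [0.3939, 0.3029, 0.1008]
tcp_rot: [0.501, 0.866, -0.0, -0.0]
contact_force: [0.5, -0.5, 0.6]
gripper_width: 0.0941
clk 11.6 tcp [0.3939 0.3029 0.1008] yaw 29.9 q6 -0.09 | rz -0.002 (q6 alt) d [ 0.0019 -0.0011  0.0008] tilt [-0.001   0.0001  0.    ] w 0.0941
```

View pics/w5.png

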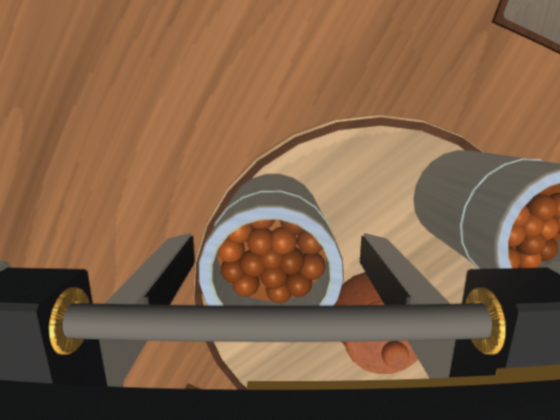

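```bash
python3 shift.py '0.06 0 0 0 0 0 0;0.06 0 0 0 0 0 0;0.06 0 0 0 0 0 0;0.06 0 0 0 0 0 0;0.06 0 0 0 0 0 0;0.06 0 0 -0.01 0 0 0;0.06 0 0 -0.04 0 0 0;0.06 0 0 -0.04 0 0 0;0.06 0 0 -0.02 0 0 0;0.06 0 0 0 0 0 0'; python3 shift.py '0.06 0 0 0 0 0 0.12;0.06 0 0 0 0 0 0.12;0.06 0 0 0 0 0 0.12;0.06 0 0 0 0 0 0.12;0.06 0 0 0 0 0 0;0.06 0 0 0 0 0 0' | head -2;python3 - <<'E'
from lib import *
go([.490,-.0407,.17],2)
E
```

```text
clock: 12.6
tcp_pos: [0.3951, 0.3045, 0.2143]
tcp_rot: [0.5, 0.866, 0.003, 0.002]
contact_force: [-0.2, -0.0, -4.0]
gripper_width: 0.0683
grasp_force: 30.0
clock: 13.2
tcp_pos: [0.3924, 0.3033, 0.209]
clk 13.2 tcp [0.3924 0.3033 0.209 ] yaw 2.7 q6 0.38 | rz 0.012 (q6 alt) d [-0.3472  0.0857  0.0392] tilt [-0.0023  0.0011  0.    ] w 0.0678
```

```bash
python3 shift.py '0.06 -0.043 0.011 0 0 0 0.012;0.06 -0.043 0.011 0 0 0 0;0.06 -0.043 0.011 0 0 0 0;0.06 -0.043 0.011 0 0 0 0;0.06 -0.043 0.011 0 0 0 0;0.06 -0.043 0.011 0 0 0 0;0.06 -0.043 0.011 0 0 0 0;0.06 -0.043 0.011 0 0 0 0;0.06 0 0 0 0 0 0;0.06 0 0 0 0 0 0'|head -2
python3 - <<'E'
from lib import *
go([.490,-.0407,.069],2)
E
```

```text
clock: 14.2
tcp_pos: [0.4922, -0.0377, 0.2099]
clk 14.2 tcp [ 0.4922 -0.0377  0.2099] yaw 1.8 q6 -0.34 | rz -0.004 (q6 alt) d [-0.0031 -0.0022  0.1409] tilt [-0.0014 -0.0009  0.    ] w 0.0681
```

```bash
python3 shift.py '0.06 -0.003 -0.002 0.04 0 0 0;0.06 0 0 0.04 0 0 0;0.06 0 0 0.035 0 0 0;0.06 0 0 0.012 0 0 0;0.06 0 0 0.005 0 0 0;0.06 0 0 0 0 0 0'|head -5;python3 shift.py '0.06 0 0 0.003 0 0 0;0.06 0 0 0.002 0 0 0;0.06 0 0 0 0 0 0'; python3 shift.py '0.06 0 0 0.002 0 0 0;0.06 0 0 0 0 0 0'
```

```text
clock: 14.8
tcp_pos: [0.4913, -0.0398, 0.0794]
tcp_rot: [0.695, 0.719, 0.0, 0.0]
contact_force: [0.7, -0.4, -2.6]
gripper_width: 0.0676
clock: 15.1
tcp_pos: [0.4912, -0.0403, 0.0744]
tcp_rot: [0.696, 0.718, 0.0, 0.001]
contact_force: [0.1, -0.7, -3.3]
gripper_width: 0.068
grasp_force: 30.0
clock: 15.3
tcp_pos: [0.4907, -0.0403, 0.0716]
tcp_rot: [0.696, 0.718, -0.0, 0.0]
contact_force: [-0.7, 1.2, -3.2]
gripper_width: 0.0676
grasp_force: 30.0
```

```bash
python3 shift.py '0.06 0 0 0.002 0 0 0;0.06 0 0 0 0 0 0'|sed -n '2p;4p'; python3 shift.py '0.06 0 0 0.001 0 0 0;0.06 0 0 0 0 0 0'|sed -n '2p;4p'; python3 shift.py '0.06 0 0 0.001 0 0 0;0.06 0 0 0 0 0 0'|sed -n '2p;4p'
```

```text
tcp_pos: [0.4908, -0.0402, 0.0696]
contact_force: [0.4, -1.0, -3.1]
tcp_pos: [0.4908, -0.0402, 0.0695]
contact_force: [-3.2, 2.2, 4.8]
tcp_pos: [0.4909, -0.0403, 0.0695]
contact_force: [-7.0, 0.8, 12.7]
```

```bash
python3 shift.py '0.075 0 0 0 0 0 0;0.09 0 0 0 0 0 0;0.094 0 0 0 0 0 0;0.094 0 0 -0.01 0 0 0;0.094 0 0 -0.04 0 0 0.08;0.094 0 0 -0.05 0 0 0.08;0.094 0 0 -0.04 0 0 0;0.094 0 0 0 0 0 0'|head -2
python3 - <<'E'
from jars import *
t,im=snap('top','t5.png')
for e in mouths(im,30,400): print('top',e[0], onz(t,[e[0]],.14).round(4))
go([.500,.385,.10],173)
E
```

```text
clock: 16.7
tcp_pos: [0.4946, -0.0413, 0.2153]
top [119.30573273 200.53024292] [[0.5037 0.3824 0.14  ]]
top [265.94128418 206.87147522] [[0.4913 0.0141 0.14  ]]
top [252.44000244 156.36573792] [[0.6209 0.0502 0.14  ]]
clk 16.8 tcp [ 0.4928 -0.0409  0.2117] yaw 172.7 q6 -0.18 | rz -0.006 (q6 alt) d [ 0.4237 -0.0456  0.1108] tilt [0.0077 0.0015 0.    ] w 0.0939
```

```bash
python3 shift.py '0.094 0.043 -0.004 0 0 0 0;0.094 0.043 -0.004 0 0 0 0;0.094 0.043 -0.004 0 0 0 0;0.094 0.043 -0.004 0 0 0 0;0.094 0.043 -0.004 0 0 0 0;0.094 0.043 -0.005 0 0 0 0;0.094 0.043 -0.005 0 0 0 0;0.094 0.043 -0.005 0 0 0 0;0.094 0.043 -0.005 0 0 0 0;0.094 0.043 -0.005 0 0 0 0'|head -2;python3 shift.py '0.094 0 0 0 0 0 0;0.094 0 0 0 0 0 0'|head -2
python3 - <<'E'
from jars import *
go([.502,.384,.10],173)
c,im=snap('wrist','w6.png')
for e in mouths(im,500,9000): print(e, onz(c,[e[0]],.14).round(4))
E
```

```text
clock: 17.75
tcp_pos: [0.4998, 0.3934, 0.2056]
clock: 17.95
tcp_pos: [0.4999, 0.3921, 0.2056]
clk 17.9 tcp [0.4999 0.3921 0.2056] yaw 172.8 q6 0.61 | rz -0.004 (q6 alt) d [-0.0076  0.0034  0.1056] tilt [-0.0026  0.0023  0.    ] w 0.0940
(array([281.95184326, 220.95220947]), (60.24028015136719, 69.25151824951172), 3160.0) [[0.5037 0.3897 0.14  ]]
```

```bash
python3 shift.py '0.094 -0.005 0.004 0.04 0 0 0;0.094 0 0 0.04 0 0 0;0.094 0 0 0.026 0 0 0;0.094 0 0 0 0 0 0;0.06 0 0 0 0 0 0;0.06 0 0 0 0 0 0;0.06 0 0 0 0 0 0;0.06 0 0 0 0 0 0;0.06 0 0 0 0 0 0'|head -2; python3 shift.py '0.06 0 0 -0.01 0 0 0;0.06 0 0 -0.04 0 0 0;0.06 0 0 -0.04 0 0 -0.08;0.06 0 0 -0.02 0 0 -0.08;0.06 0 0 0 0 0 0;0.06 0 0 0 0 0 0';python3 - <<'E'
from lib import *
go([.487,.0493,.17],2)
E
```

```text
clock: 18.9
tcp_pos: [0.5052, 0.3871, 0.1035]
clock: 19.5
tcp_pos: [0.5035, 0.3862, 0.2103]
tcp_rot: [0.696, 0.718, -0.001, -0.0]
contact_force: [-0.6, 0.7, -4.7]
gripper_width: 0.0667
grasp_force: 30.0
clk 19.5 tcp [0.5035 0.3862 0.2103] yaw 1.7 q6 0.45 | rz -0.004 (q6 alt) d [-0.3361 -0.0282  0.0407] tilt [-0.0017  0.0009  0.    ] w 0.0667
```

```bash
python3 shift.py '0.06 -0.042 -0.0035 0 0 0 0;0.06 -0.042 -0.0035 0 0 0 0;0.06 -0.042 -0.0035 0 0 0 0;0.06 -0.042 -0.0035 0 0 0 0;0.06 -0.042 -0.0035 0 0 0 0;0.06 -0.042 -0.0035 0 0 0 0;0.06 -0.042 -0.0035 0 0 0 0;0.06 -0.042 -0.0035 0 0 0 0;0.06 0 0 0 0 0 0;0.06 0 0 0 0 0 0'|head -2
python3 - <<'E'
from lib import *
go([.487,.0493,.072],2)
E
```

```text
clock: 20.5
tcp_pos: [0.4856, 0.0493, 0.2093]
clk 20.5 tcp [0.4856 0.0493 0.2093] yaw 1.6 q6 -0.16 | rz -0.006 (q6 alt) d [-0.0002  0.0019  0.1372] tilt [-0.0043 -0.0011  0.    ] w 0.0669
```

```bash
python3 shift.py '0.06 0 0.002 0.04 0 0 0;0.06 0 0 0.04 0 0 0;0.06 0 0 0.035 0 0 0;0.06 0 0 0.012 0 0 0;0.06 0 0 0.003 0 0 0;0.06 0 0 0 0 0 0'|sed -n '2p;4p';python3 shift.py '0.06 0 0 0.003 0 0 0;0.06 0 0 0 0 0 0'|sed -n '2p;4p'; python3 shift.py '0.06 0 0 0.002 0 0 0;0.06 0 0 0 0 0 0'|sed -n '2p;4p';python3 shift.py '0.06 0 0 0.002 0 0 0;0.06 0 0 0 0 0 0'|sed -n '2p;4p'
```

```text
tcp_pos: [0.4896, 0.0504, 0.0823]
contact_force: [-0.4, 0.7, -3.3]
tcp_pos: [0.4901, 0.0499, 0.0799]
contact_force: [-1.1, -0.4, -3.7]
tcp_pos: [0.4892, 0.0498, 0.077]
contact_force: [-0.0, 0.7, -4.0]
tcp_pos: [0.4889, 0.0499, 0.0744]
contact_force: [-0.8, 0.4, -3.7]
```

```bash
python3 shift.py '0.06 0 0 0.002 0 0 0;0.06 0 0 0 0 0 0'|sed -n '2p;4p'; python3 shift.py '0.06 0 0 0.0015 0 0 0;0.06 0 0 0 0 0 0'|sed -n '2p;4p';python3 shift.py '0.06 0 0 0.001 0 0 0;0.06 0 0 0 0 0 0'|sed -n '2p;4p'
```

```text
tcp_pos: [0.4888, 0.0499, 0.0723]
contact_force: [0.5, 0.0, -3.4]
tcp_pos: [0.4892, 0.0498, 0.0716]
contact_force: [-1.4, -0.2, 1.0]
tcp_pos: [0.4892, 0.0498, 0.0715]
contact_force: [-6.4, -0.3, 8.8]
```

```bash
python3 shift.py '0.075 0 0 0 0 0 0;0.09 0 0 0 0 0 0;0.094 0 0 0 0 0 0;0.094 0 0 -0.01 0 0 0;0.094 0 0 -0.04 0 0 0;0.094 0 0 -0.05 0 0 0;0.094 0 0 -0.05 0 0 0;0.094 0 0 -0.03 0 0 0'|head -2; python3 shift.py '0.06 -0.042 0.001 0 0 0 0;0.06 -0.042 0.001 0 0 0 0;0.06 -0.042 0.001 0 0 0 0;0.06 -0.042 0.001 0 0 0 0;0.06 -0.042 0.001 0 0 0 0;0.06 -0.042 0.001 0 0 0 0;0.06 -0.042 0.001 0 0 0 0;0.06 -0.042 0.001 0 0 0 0;0.06 -0.042 0 0 0 0 0;0.06 0 0 0 0 0 0'|head -2
python3 - <<'E'
from lib import *
c,im=snap('wrist','w7.png'); np.save('c7.npy',c,allow_pickle=True)
go([.50,-.36,.25],2)
E
```

```text
clock: 23.1
tcp_pos: [0.4904, 0.0498, 0.2555]
clock: 24.1
tcp_pos: [0.5085, -0.3319, 0.2504]
clk 24.1 tcp [ 0.5087 -0.3295  0.2503] yaw 1.7 q6 -0.79 | rz -0.006 (q6 alt) d [-0.0301 -0.0098  0.0003] tilt [ 0.     -0.0001  0.    ] w 0.0599
```

View pics/w7.png

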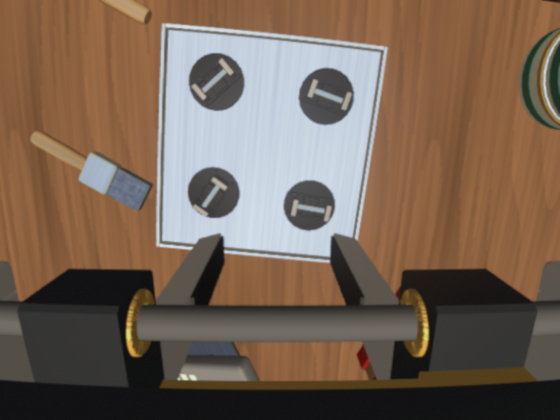

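```bash
cat > caps.py <<'E'
from lib import *
def caps(c,im,amin=600,show=False):
    h=cv2.cvtColor(im,cv2.COLOR_RGB2HSV).astype(int); out=[]
    dark=((h[...,2]<75)&(h[...,1]<90)).astype(np.uint8); dark[235:]=0
    dark=cv2.morphologyEx(dark,cv2.MORPH_CLOSE,np.ones((3,3)))
    cs,_=cv2.findContours(dark,cv2.RETR_EXTERNAL,cv2.CHAIN_APPROX_NONE)
    for k in cs:
        hu=cv2.convexHull(k); A=cv2.contourArea(hu)
        if A<amin or len(hu)<6: continue
        e=cv2.fitEllipse(hu)
        if min(e[1])/max(e[1])<.8 or A/(np.pi/4*e[1][0]*e[1][1])<.9: continue
        m=np.zeros(dark.shape,np.uint8); cv2.fillPoly(m,[hu],1); m=cv2.erode(m,np.ones((5,5)))
        tan=(m>0)&(h[...,2]>110)&(h[...,1]>40)&(h[...,0]<30)
        n,lab,st,cen=cv2.connectedComponentsWithStats(tan.astype(np.uint8))
        if n<3: print('no tabs at',e[0],st[1:,4]); continue
        o=np.argsort(-st[1:,4])[:2]+1
        P=[cv2.minAreaRect(np.argwhere(lab==i)[:,::-1].astype(np.float32))[0] for i in o]
        W=onz(c,P,.044); ax=W.mean(0); d=W[0]-W[1]
        out.append(dict(uv=np.array(e[0]),fl=onz(c,[e[0]],.0195)[0],tabs=P,ax=ax,yaw=np.degrees(np.arctan2(d[1],d[0]))%180,sep=np.linalg.norm(d),areas=st[o,4]))
    return sorted(out,key=lambda q:(q['uv'][1]>140,q['uv'][0]))
def show(L):
    for q in L: print(q['uv'].round(0),'flange',q['fl'][:2].round(4),'tabs',q['ax'][:2].round(4),'yaw %.1f sep %.4f'%(q['yaw'],q['sep']),q['areas'])
E
python3 - <<'E'
from caps import *
c=np.load('c7.npy',allow_pickle=True).item()
show(caps(c,cv2.imread('pics/w7.png')[:,:,::-1]))
E
python3 shift.py '0.06 -0.03 0.04 0 0 0 0;0.06 0 0.03 0 0 0 0;0.06 0 0 0 0 0 0;0.06 0 0 0 0 0 0'|head -2
python3 - <<'E'
from caps import *
c7=np.load('c7.npy',allow_pickle=True).item()
L1=caps(c7,cv2.imread('pics/w7.png')[:,:,::-1])
c,im=snap('wrist','w8.png'); L=caps(c,im); show(L)
if len(L)==len(L1):
  for a,b in zip(L1,L): 
    print(tri([(c7,[a['uv']]),(c,[b['uv']])]), tri([(c7,[np.mean(a['tabs'],0)]),(c,[np.mean(b['tabs'],0)])]))
E
```

```text
clock: 24.55
tcp_pos: [0.5803, -0.354, 0.2502]
no tabs at (155.54983520507812, 172.48135375976562) []
no tabs at (155.62142944335938, 60.19670104980469) []
```

Run:
```python
import cv2,numpy as np
im=cv2.imread('pics/w7.png'); h=cv2.cvtColor(im,cv2.COLOR_BGR2HSV)
for p in [(226,67),(199,92),(200,70),(216,80),(316,87),(295,208),(327,120),(170,60),(310,190)]: print(p,h[p[1],p[0]])
cv2.imwrite('pics/z.png',np.hstack([cv2.resize(im[45:125,180:260],(400,400),interpolation=0),cv2.resize(im[165:245,270:350],(400,400),interpolation=0)]))
```

```text
(226, 67) [ 18  32 185]
(199, 92) [ 17  31 187]
(200, 70) [10 11 71]
(216, 80) [ 95  18 172]
(316, 87) [ 18  13 101]
(295, 208) [ 17  30 177]
(327, 120) [135   6  79]
(170, 60) [107  30 219]
(310, 190) [150   6  80]
```

View pics/z.png

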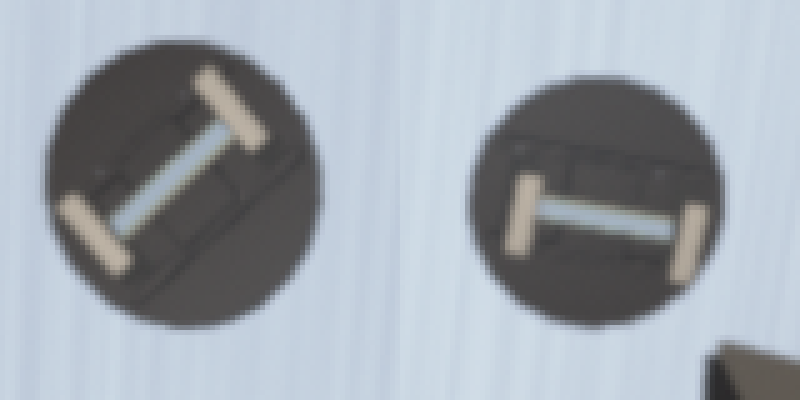

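```bash
sed -i "s/h\[...,2\]<75)&(h\[...,1\]<90)/h[...,2]<105)\&(h[...,1]<60)/; s/h\[...,2\]>110)&(h\[...,1\]>40)/h[...,2]>135)\&(h[...,1]>20)/" caps.py
python3 - <<'E'
from caps import *
c7=np.load('c7.npy',allow_pickle=True).item()
L1=caps(c7,cv2.imread('pics/w7.png')[:,:,::-1]);show(L1)
c=cam('wrist'); L=caps(c,cv2.imread('pics/w8.png')[:,:,::-1]); show(L)
if len(L)==len(L1):
  for a,b in zip(L1,L): 
    print(tri([(c7,[a['uv']]),(c,[b['uv']])]), tri([(c7,[np.mean(a['tabs'],0)]),(c,[np.mean(b['tabs'],0)])]))
t,im=snap('top','t8.png')
E
```

```text
no tabs at (213.24778747558594, 192.17330932617188) [74]
[216.  81.] flange [ 0.4355 -0.2152] tabs [ 0.4351 -0.2155] yaw 41.8 sep 0.0399 [90 85]
[326.  96.] flange [ 0.5638 -0.2283] tabs [ 0.5639 -0.2288] yaw 162.3 sep 0.0399 [84 80]
[309. 205.] flange [ 0.5498 -0.3598] tabs [ 0.5499 -0.3603] yaw 171.6 sep 0.0401 [72 50]
no tabs at (155.6258544921875, 172.57606506347656) [68]
[156.  60.] flange [ 0.4357 -0.2155] tabs [ 0.4355 -0.2162] yaw 43.5 sep 0.0399 [80 52]
[266.  75.] flange [ 0.5638 -0.2286] tabs [ 0.5638 -0.2287] yaw 162.3 sep 0.0399 [90 90]
[252. 186.] flange [ 0.5497 -0.3602] tabs [ 0.5495 -0.3606] yaw 171.5 sep 0.0401 [75 75]
(array([ 0.43522644, -0.21513016,  0.01810313]), np.float64(8.859712871156642e-05)) (array([ 0.43460333, -0.21527973,  0.04093242]), np.float64(0.00028462447230264223))
(array([ 0.56384811, -0.22835692,  0.01860274]), np.float64(0.0001682064501557664)) (array([ 0.56375082, -0.22879167,  0.04430792]), np.float64(1.1289844899485054e-05))
(array([ 0.54979914, -0.36001171,  0.01933174]), np.float64(0.00019943131626200885)) (array([ 0.5496404 , -0.36028544,  0.04494148]), np.float64(0.00018504267777609714))
```

```bash
python3 shift.py '0.06 0 0 0.03 0 0 0.12;0.06 0 0 0.03 0 0 0.12;0.06 0 0 0.03 0 0 0.1;0.06 0 0 0 0 0 0'|head -2
python3 - <<'E'
from lib import *
go([.5638,-.2285,.022],162.3)
E
```

```text
clock: 25.05
tcp_pos: [0.577, -0.353, 0.1554]
clk 25.1 tcp [ 0.577  -0.353   0.1554] yaw 162.4 q6 -0.41 | rz 0.001 (q6 alt) d [ 0.1142 -0.0493  0.1342] tilt [-0.0084 -0.0035  0.    ] w 0.0601
```

```bash
python3 shift.py '0.06 0.04 -0.016 0 0 0 0;0.06 0.04 -0.016 0 0 0 0;0.06 0.034 -0.017 0 0 0 0;0.06 0 0 0.03 0 0 0;0.06 0 0 0.04 0 0 0;0.06 0 0 0 0 0 0;0.06 0 0 0 0 0 0'|head -2
python3 - <<'E'
from caps import *
c,im=snap('wrist','w9.png'); show(caps(c,im))
go([.5638,-.2285,.022],162.3)
E
```

```text
clock: 25.75
tcp_pos: [0.5682, -0.2322, 0.0918]
clk 25.8 tcp [ 0.5691 -0.2329  0.0929] yaw 162.4 q6 -0.27 | rz 0.001 (q6 alt) d [ 0.0027 -0.0066  0.0709] tilt [0.0034 0.0009 0.    ] w 0.0598
```

```bash
python3 shift.py '0.06 0.003 -0.0065 0.02 0 0 0;0.06 0 0 0.02 0 0 0;0.06 0 0 0.01 0 0 0;0.06 0 0 0 0 0 0;0.06 0 0 0 0 0 0'|head -2
python3 - <<'E'
from caps import *
go([.5638,-.2285,.022],162.3)
E
```

```text
clock: 26.3
tcp_pos: [0.5637, -0.2279, 0.0418]
clk 26.3 tcp [ 0.5637 -0.2279  0.0418] yaw 162.4 q6 -0.26 | rz 0.001 (q6 alt) d [-0.0005  0.0002  0.0198] tilt [0.0024 0.0007 0.    ] w 0.0601
```

```bash
python3 shift.py '0.06 0 0 0.01 0 0 0;0.06 0 0 0.0095 0 0 0;0.06 0 0 0 0 0 0;0.03 0 0 0 0 0 0;0.03 0 0 0 0 0 0;0.03 0 0 0 0 0 0;0.03 0 0 0 0 0 0;0.03 0 0 0 0 0 0';  python3 shift.py '0.03 0 0 -0.01 0 0 0;0.03 0 0 -0.04 0 0 0;0.03 0 0 -0.05 0 0 0;0.03 0 0 -0.05 0 0 0;0.03 0 0 0 0 0 0;0.03 0 0 0 0 0 0'
python3 - <<'E'
from caps import *
go([.54,-.06,.20],2)
E
```

```text
clock: 27.1
tcp_pos: [0.5626, -0.227, 0.0206]
tcp_rot: [0.807, 0.59, -0.0, -0.0]
contact_force: [0.3, 0.5, -0.8]
gripper_width: 0.0314
grasp_force: 30.0
clock: 27.7
tcp_pos: [0.5634, -0.2276, 0.1728]
tcp_rot: [0.807, 0.59, 0.001, 0.002]
contact_force: [-0.5, -0.8, -1.3]
gripper_width: 0.0319
grasp_force: 30.0
clk 27.7 tcp [ 0.5634 -0.2276  0.1728] yaw 162.4 q6 -0.26 | rz -0.343 (q6 alt) d [ 0.1682 -0.0175 -0.0276] tilt [0.0037 0.0011 0.    ] w 0.0319
```

```bash
python3 shift.py '0.03 0 0 -0.04 0 0 0;0.03 0 0 -0.03 0 0 0;0.03 0.04 -0.015 0 0 0 0;0.03 0.04 -0.015 0 0 0 0;0.03 0.04 -0.015 0 0 0 0;0.03 0.035 -0.015 0 0 0 0;0.03 0 0 0 0 0 0;0.03 0 0 0 0 0 0'|head -2
python3 - <<'E'
from caps import *
c,im=snap('wrist','w10.png'); np.save('c10.npy',c,allow_pickle=True); go([.54,-.06,.24])
E
```

```text
clock: 28.5
tcp_pos: [0.5516, -0.0606, 0.2388]
clk 28.6 tcp [ 0.5518 -0.0615  0.2391] yaw 162.4 q6 -0.01 | rz 0.000 (q6 alt) d [-0.0022 -0.0117 -0.0008] tilt [-0.0025  0.0004  0.    ] w 0.0313
```

View pics/w10.png

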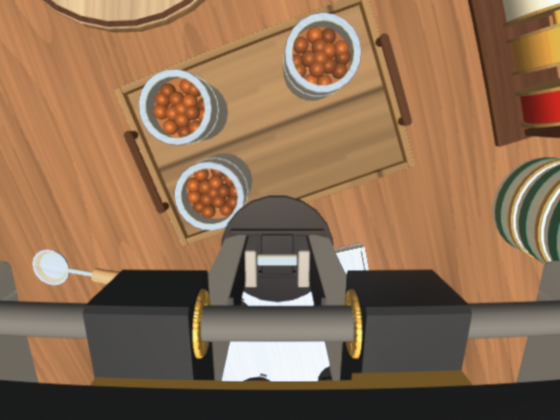

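```bash
cat > rims.py <<'E'
from lib import *
def rims(c,im,z=.108,amin=1500,amax=20000):
    h=cv2.cvtColor(im,cv2.COLOR_RGB2HSV).astype(int)
    m=((h[...,2]>120)&(h[...,0]>90)&(h[...,0]<130)&(h[...,1]>15)).astype(np.uint8); m[290:]=0
    cs,_=cv2.findContours(m,cv2.RETR_EXTERNAL,cv2.CHAIN_APPROX_NONE); out=[]
    for k in cs:
        hu=cv2.convexHull(k)
        if len(hu)<8 or not amin<cv2.contourArea(hu)<amax: continue
        e=cv2.fitEllipse(hu)
        if min(e[1])/max(e[1])<.85: continue
        b=onz(c,hu.reshape(-1,2),z); (cx,cy),r=cv2.minEnclosingCircle(b[:,:2].astype(np.float32))
        out.append((np.array(e[0]),onz(c,[e[0]],z)[0],2*r)); print(out[-1][0].round(1),out[-1][1].round(4),'circ %.4f %.4f dia %.4f'%(cx,cy,2*r))
    return out
E
python3 shift.py '0.03 0 -0.04 0 0 0 0;0.03 0 -0.03 0 0 0 0;0.03 0 0 0 0 0 0;0.03 0 0 0 0 0 0'|head -2
python3 - <<'E'
from rims import *
c10=np.load('c10.npy',allow_pickle=True).item()
a=rims(c10,cv2.imread('pics/w10.png')[:,:,::-1])
c,im=snap('wrist','w11.png');b=rims(c,im)
for p in a:
  for q in b:
    if np.linalg.norm(p[1]-q[1])<.02: print(tri([(c10,[p[0]]),(c,[q[0]])]))
go([.6281,.0535,.16])
E
```

```text
clock: 28.95
tcp_pos: [0.4858, -0.0411, 0.2404]
[209.  195.7] [ 0.4918 -0.0373  0.108 ] circ 0.4914 -0.0380 dia 0.0648
[174.7 106.5] [0.4904 0.0486 0.108 ] circ 0.4900 0.0481 dia 0.0648
[322.5  52.2] [0.6286 0.0521 0.108 ] circ 0.6287 0.0516 dia 0.0650
[281.  193.5] [ 0.4916 -0.0368  0.108 ] circ 0.4911 -0.0378 dia 0.0647
[250.3 104.6] [0.4901 0.0487 0.108 ] circ 0.4900 0.0480 dia 0.0646
[399.2  51.9] [0.6285 0.0521 0.108 ] circ 0.6289 0.0518 dia 0.0652
(array([ 0.49150103, -0.03731779,  0.10645339]), np.float64(0.0002283488159473434))
(array([0.49006437, 0.04876643, 0.10662869]), np.float64(8.392620595716748e-06))
(array([0.62874936, 0.05219161, 0.1073462 ]), np.float64(1.4533660946946582e-05))
clk 29.0 tcp [ 0.4862 -0.0411  0.2406] yaw 162.3 q6 -0.01 | rz 0.000 (q6 alt) d [0.1334 0.1062 0.0806] tilt [0.0004 0.0001 0.    ] w 0.0314
```

```bash
python3 shift.py '0.03 0.033 0.027 0 0 0 0;0.03 0.034 0.027 0 0 0 0;0.03 0.033 0.027 0.01 0 0 0;0.03 0.033 0.026 0.02 0 0 0;0.03 0 0 0.03 0 0 0;0.03 0 0 0.01 0 0 0;0.03 0 0 0 0 0 0;0.03 0 0 0 0 0 0'|head -2
python3 - <<'E'
from rims import *
go([.6289,.053,.1131])
E
```

```text
clock: 29.8
tcp_pos: [0.6286, 0.0535, 0.1717]
clk 29.8 tcp [0.6286 0.0535 0.1717] yaw 162.3 q6 0.21 | rz 0.000 (q6 alt) d [-0.0004  0.0004  0.0586] tilt [ 0.0013 -0.0002  0.    ] w 0.0319
```

```bash
python3 shift.py '0.03 0 0 0.02 0 0 0;0.03 0 0 0.012 0 0 0;0.03 0 0 0.005 0 0 0;0.03 0 0 0 0 0 0;0.03 0 0 0 0 0 0'|sed -n '2p;4p'; python3 shift.py '0.03 0 0 0.004 0 0 0;0.03 0 0 0.003 0 0 0;0.03 0 0 0 0 0 0'|sed -n '2p;4p';python3 shift.py '0.03 0 0 0.003 0 0 0;0.03 0 0 0.003 0 0 0;0.03 0 0 0 0 0 0'|sed -n '2p;4p'
python3 - <<'E'
from rims import *
go([.6289,.053,.1131])
E
```

```text
tcp_pos: [0.6285, 0.0542, 0.1345]
contact_force: [-0.1, 0.8, -0.1]
tcp_pos: [0.6277, 0.0544, 0.1262]
contact_force: [-1.1, -0.4, -0.5]
tcp_pos: [0.6276, 0.0544, 0.1199]
contact_force: [-0.5, 0.2, -0.9]
clk 30.9 tcp [0.6276 0.0544 0.1199] yaw 162.4 q6 0.21 | rz 0.000 (q6 alt) d [-0.0009  0.0016  0.0068] tilt [-0.0011  0.0002  0.    ] w 0.0315
```

Already in the mouth without contact; recentre slightly and continue.

```bash
python3 shift.py '0.03 -0.001 0.0015 0.003 0 0 0;0.03 0 0 0.002 0 0 0;0.03 0 0 0 0 0 0'|sed -n '2p;4p'; python3 shift.py '0.03 0 0 0.0015 0 0 0;0.03 0 0 0.001 0 0 0;0.03 0 0 0 0 0 0'|sed -n '2p;4p'; python3 shift.py '0.03 0 0 0.001 0 0 0;0.03 0 0 0 0 0 0'|sed -n '2p;4p'
```

```text
tcp_pos: [0.6289, 0.0529, 0.1152]
contact_force: [-0.0, -1.1, -1.5]
tcp_pos: [0.6292, 0.053, 0.1132]
contact_force: [-0.3, -0.1, -0.5]
tcp_pos: [0.6293, 0.0529, 0.1131]
contact_force: [-2.4, -0.2, 3.9]
```

```bash
python3 shift.py '0.03 0 0 0.001 0 0 0;0.03 0 0 0 0 0 0'|sed -n '2p;4p'; python3 shift.py '0.06 0 0 0 0 0 0;0.06 0 0 0 0 0 0;0.06 0 0 0 0 0 0;0.06 0 0 0 0 0 0'; python3 shift.py '0.06 0 0 -0.01 0 0 0;0.06 0 0 -0.03 0 0 0;0.06 0 0 -0.05 0 0 0;0.06 0 0 -0.05 0 0 0;0.06 -0.04 -0.01 0 0 0 0;0.06 -0.04 -0.01 0 0 0 0;0.06 -0.04 -0.01 0 0 0 0;0.06 -0.02 -0.01 0 0 0 0;0.06 0 0 0 0 0 0;0.06 0 0 0 0 0 0'|head -2;python3 - <<'E'
from rims import *
c,im=snap('wrist','w12.png'); rims(c,im)
go([.55,-.34,.25],162)
E
```

```text
tcp_pos: [0.6295, 0.053, 0.1131]
contact_force: [-4.6, 0.1, 10.2]
clock: 32.3
tcp_pos: [0.6306, 0.0527, 0.1124]
tcp_rot: [0.807, 0.59, 0.001, 0.001]
contact_force: [2.0, -1.5, 4.9]
gripper_width: 0.0587
grasp_force: 2.5
clock: 33.3
tcp_pos: [0.5484, -0.0682, 0.251]
[211.3 185.3] [ 0.4917 -0.0374  0.108 ] circ 0.4914 -0.0380 dia 0.0648
[178.2  98.5] [0.4904 0.0485 0.108 ] circ 0.4900 0.0480 dia 0.0647
clk 33.4 tcp [ 0.5487 -0.0678  0.251 ] yaw 162.4 q6 -0.02 | rz 0.007 (q6 alt) d [-0.2585  0.0853  0.0009] tilt [-0.0004 -0.0004  0.    ] w 0.0600
```

View pics/w12.png

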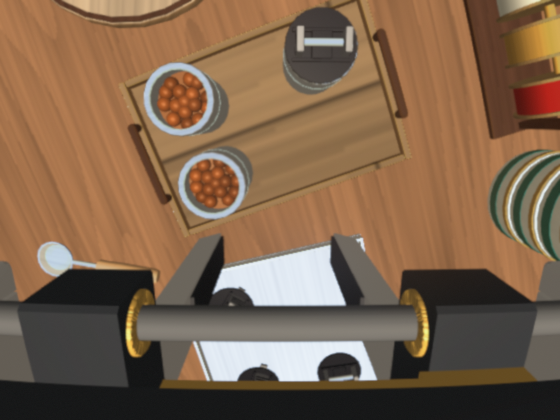

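```bash
python3 shift.py '0.06 -0.043 0.011 0 0 0 0;0.06 -0.043 0.011 0 0 0 0;0.06 -0.043 0.011 0 0 0 0;0.06 -0.043 0.011 0 0 0 0;0.06 -0.043 0.011 0 0 0 0;0.06 -0.043 0.011 0 0 0 0;0.06 0 0 0 0 0 -0.08;0.06 0 0 0 0 0 -0.08;0.06 0 0 0 0 0 0;0.06 0 0 0 0 0 0'|head -2;python3 - <<'E'
from caps import *
c,im=snap('wrist','w13.png'); show(caps(c,im))
go([.5497,-.3602,.10],171.5)
E
```

```text
clock: 34.35
tcp_pos: [0.534, -0.3334, 0.2508]
no tabs at (196.7567596435547, 204.68936157226562) [68]
[179.  97.] flange [ 0.4358 -0.2154] tabs [ 0.4358 -0.2157] yaw 43.0 sep 0.0395 [80 64]
[293. 201.] flange [ 0.5501 -0.3597] tabs [ 0.5495 -0.3604] yaw 170.6 sep 0.0401 [67 61]
clk 34.4 tcp [ 0.5339 -0.3334  0.2509] yaw 171.5 q6 -0.59 | rz 0.000 (q6 alt) d [-0.0242  0.0196  0.1509] tilt [-0.0003 -0.0003  0.    ] w 0.0600
```

```bash
python3 shift.py '0.06 -0.012 0.01 0.03 0 0 0;0.06 -0.012 0.01 0.03 0 0 0;0.06 0 0 0.04 0 0 0;0.06 0 0 0.04 0 0 0;0.06 0 0 0.03 0 0 0;0.06 0 0 0 0 0 0;0.06 0 0 0 0 0 0'|head -2;python3 - <<'E'
from caps import *
go([.5497,-.3603,.0212],171.3)
E
```

```text
clock: 35.1
tcp_pos: [0.55, -0.3607, 0.0816]
clk 35.1 tcp [ 0.55   -0.3607  0.0816] yaw 171.5 q6 -0.60 | rz 0.004 (q6 alt) d [ 0.0003 -0.0003  0.0604] tilt [0.0001 0.     0.    ] w 0.0603
```

```bash
python3 shift.py '0.06 0 0 0.02 0 0 0;0.06 0 0 0.02 0 0 0;0.06 0 0 0.01 0 0 0;0.06 0 0 0 0 0 0;0.06 0 0 0 0 0 0'|head -2;python3 - <<'E'
from caps import *
go([.5497,-.3603,.0212],171.3)
E
```

```text
clock: 35.6
tcp_pos: [0.5505, -0.3617, 0.0329]
clk 35.6 tcp [ 0.5505 -0.3617  0.0329] yaw 171.5 q6 -0.61 | rz 0.004 (q6 alt) d [ 0.0012 -0.001   0.0117] tilt [0.0021 0.0015 0.    ] w 0.0602
```

```bash
python3 shift.py '0.06 0.001 -0.001 0.006 0 0 0;0.06 0 0 0.005 0 0 0;0.06 0 0 0 0 0 0;0.03 0 0 0 0 0 0;0.03 0 0 0 0 0 0;0.03 0 0 0 0 0 0;0.03 0 0 0 0 0 0;0.03 0 0 0 0 0 0';  python3 - <<'E'
from caps import *
go([.5497,-.3603,.0212],171.3)
E
python3 shift.py '0.03 0 0 -0.01 0 0 0;0.03 0 0 -0.04 0 0 0;0.03 0 0 -0.05 0 0 0;0.03 0 0 -0.05 0 0 0;0.03 0 0 -0.05 0 0 0;0.03 0 0 0 0 0 0'
python3 - <<'E'
from caps import *
go([.4914,-.0376,.20])
E
```

```text
clock: 36.4
tcp_pos: [0.5488, -0.3598, 0.0204]
tcp_rot: [0.757, 0.653, 0.0, 0.0]
contact_force: [-0.5, 0.6, 1.9]
gripper_width: 0.0319
grasp_force: 30.0
clk 36.4 tcp [ 0.5488 -0.3598  0.0204] yaw 171.5 q6 -0.60 | rz 0.004 (q6 alt) d [-0.0003  0.001  -0.0008] tilt [0.0001 0.0001 0.    ] w 0.0319
clock: 37.0
tcp_pos: [0.552, -0.3627, 0.2308]
tcp_rot: [0.757, 0.653, 0.001, 0.008]
contact_force: [0.4, -0.2, 0.5]
gripper_width: 0.032
grasp_force: 30.0
clk 37.0 tcp [ 0.552  -0.3627  0.2308] yaw 171.5 q6 -0.60 | rz 0.000 (q6 alt) d [ 0.3129 -0.1083  0.0264] tilt [0.0138 0.0095 0.    ] w 0.0320
```

```bash
python3 shift.py '0.03 0.039 -0.0135 0 0 0 0;0.03 0.039 -0.0135 0 0 0 0;0.03 0.039 -0.0135 0 0 0 0;0.03 0.039 -0.0135 0 0 0 0;0.03 0.039 -0.0135 0 0 0 0;0.03 0.039 -0.0135 0 0 0 0;0.03 0.039 -0.0135 0 0 0 0;0.03 0.039 -0.0135 0 0 0 0;0.03 0 0 0.03 0 0 0;0.03 0 0 0.02 0 0 0'|sed -n '2p;4p';python3 shift.py '0.03 0 0 0.01 0 0 0;0.03 0 0 0 0 0 0;0.03 0 0 0 0 0 0'|sed -n '2p;4p'
python3 - <<'E'
from caps import *
go([.4914,-.0376,.1129])
E
```

```text
tcp_pos: [0.487, -0.0338, 0.1689]
contact_force: [-0.4, 1.2, -0.3]
tcp_pos: [0.4882, -0.0356, 0.1607]
contact_force: [0.6, 0.9, -0.3]
clk 38.3 tcp [ 0.4882 -0.0356  0.1607] yaw 171.5 q6 -0.16 | rz 0.000 (q6 alt) d [-0.0015  0.0034  0.0478] tilt [0.0007 0.0001 0.    ] w 0.0318
```

```bash
python3 shift.py '0.03 -0.0015 0.0035 0.01 0 0 0;0.03 0 0 0.012 0 0 0;0.03 0 0 0 0 0 0;0.03 0 0 0 0 0 0'|sed -n '2p;4p';  python3 - <<'E'
from caps import *
go([.4914,-.0376,.1129])
E
python3 shift.py '0.03 0 0 0.007 0 0 0;0.03 0 0 0.006 0 0 0;0.03 0 0 0 0 0 0'|sed -n '2p;4p'
python3 - <<'E'
from caps import *
go([.4914,-.0376,.1129])
E
```

```text
tcp_pos: [0.4908, -0.0373, 0.1376]
contact_force: [-0.7, -0.2, -0.7]
clk 38.7 tcp [ 0.4908 -0.0373  0.1376] yaw 171.5 q6 -0.16 | rz 0.000 (q6 alt) d [-0.0002  0.0007  0.0247] tilt [-0.0012 -0.0002  0.    ] w 0.0320
tcp_pos: [0.4903, -0.037, 0.124]
contact_force: [0.4, 0.3, -1.2]
clk 39.0 tcp [ 0.4903 -0.037   0.124 ] yaw 171.5 q6 -0.16 | rz 0.000 (q6 alt) d [-0.0004  0.0012  0.0111] tilt [-0.002  -0.0003  0.    ] w 0.0320
```

```bash
python3 shift.py '0.03 -0.0005 0.001 0.004 0 0 0;0.03 0 0 0.004 0 0 0;0.03 0 0 0 0 0 0'|sed -n '2p;4p'; python3 shift.py '0.03 0 0 0.0015 0 0 0;0.03 0 0 0.001 0 0 0;0.03 0 0 0 0 0 0'|sed -n '2p;4p'; python3 shift.py '0.03 0 0 0.001 0 0 0;0.03 0 0 0 0 0 0'|sed -n '2p;4p'; python3 shift.py '0.03 0 0 0.001 0 0 0;0.03 0 0 0 0 0 0'|sed -n '2p;4p'
```

```text
tcp_pos: [0.4916, -0.0378, 0.1165]
contact_force: [0.7, -0.6, -0.7]
tcp_pos: [0.4919, -0.0378, 0.1145]
contact_force: [-0.4, 0.5, -0.7]
tcp_pos: [0.4919, -0.0379, 0.1136]
contact_force: [-0.6, 0.3, -0.4]
tcp_pos: [0.492, -0.0379, 0.1129]
contact_force: [-2.1, 1.4, 2.9]
```

Contact at the expected height (0.1129); press a touch, release, and go for the third cap.

```bash
python3 shift.py '0.03 0 0 0.001 0 0 0;0.03 0 0 0 0 0 0'|sed -n '2p;4p'; python3 shift.py '0.06 0 0 0 0 0 0;0.06 0 0 0 0 0 0;0.06 0 0 0 0 0 0;0.06 0 0 0 0 0 0'|sed -n '2p;5p'; python3 shift.py '0.06 0 0 -0.01 0 0 0;0.06 0 0 -0.03 0 0 0;0.06 0 0 -0.05 0 0 0;0.06 0 0 -0.05 0 0 0;0.06 -0.04 0 0 0 0 0;0.06 -0.04 0 0 0 0 0;0.06 -0.04 0 0 0 0 0;0.06 -0.04 0 0 0 0 0;0.06 -0.04 0 0 0 0 0;0.06 -0.04 0 0 0 0 0'|sed -n 2p; python3 shift.py '0.06 -0.04 0.01 0 0 0 0;0.06 0 0 0 0 0 0;0.06 0 0 0 0 0 0' |sed -n 2p
python3 - <<'E'
from caps import *
c,im=snap('wrist','w14.png'); show(caps(c,im))
go([.4356,-.2155,.13],42.5)
E
```

```text
tcp_pos: [0.4922, -0.0379, 0.1129]
contact_force: [-3.7, 0.7, 8.2]
tcp_pos: [0.4932, -0.0384, 0.1123]
gripper_width: 0.0586
tcp_pos: [0.4557, -0.2766, 0.2515]
tcp_pos: [0.4601, -0.3164, 0.2511]
[243. 101.] flange [ 0.4353 -0.2151] tabs [ 0.4352 -0.2156] yaw 41.4 sep 0.0400 [82 81]
[257. 209.] flange [ 0.4303 -0.3465] tabs [ 0.4285 -0.3448] yaw 46.5 sep 0.0384 [64  1]
clk 42.0 tcp [ 0.4603 -0.3157  0.2512] yaw 171.5 q6 -0.66 | rz -0.890 (q6 alt) d [0.0903 0.0495 0.1214] tilt [-0.0011 -0.001   0.    ] w 0.0600
```

```bash
python3 shift.py '0.06 0 0 0 0 0 -0.14;0.06 0 0 0 0 0 -0.14;0.06 0 0 0 0 0 -0.14;0.06 0 0 0 0 0 -0.14;0.06 0 0 0 0 0 -0.14;0.06 0 0 0 0 0 -0.14;0.06 0 0 0 0 0 -0.04;0.06 0 0 0 0 0 0'|sed -n 2p
python3 - <<'E'
from caps import *
go([.4354,-.2155,.10],42)
E
```

```text
tcp_pos: [0.4608, -0.3147, 0.2518]
clk 42.8 tcp [ 0.4608 -0.3147  0.2518] yaw 42.0 q6 -1.54 | rz 0.001 (q6 alt) d [0.0907 0.0475 0.1518] tilt [ 0.0001 -0.0002  0.    ] w 0.0601
```

```bash
python3 shift.py '0.06 0.03 0.016 0 0 0 0;0.06 0.03 0.016 0 0 0 0;0.06 0.03 0.016 0.02 0 0 0;0.06 0 0 0.04 0 0 0;0.06 0 0 0.04 0 0 0;0.06 0 0 0.04 0 0 0;0.06 0 0 0.02 0 0 0;0.06 0 0 0 0 0 0;0.06 0 0 0 0 0 0'|sed -n 2p;python3 - <<'E'
from caps import *
go([.4354,-.2155,.0210],42)
E
```

```text
tcp_pos: [0.4365, -0.217, 0.0923]
clk 43.6 tcp [ 0.4365 -0.217   0.0923] yaw 42.0 q6 -1.43 | rz -0.001 (q6 alt) d [0.0019 0.0002 0.0713] tilt [0.0001 0.0005 0.    ] w 0.0602
```

```bash
python3 shift.py '0.06 0.0015 0 0.02 0 0 0;0.06 0 0 0.02 0 0 0;0.06 0 0 0.015 0 0 0;0.06 0 0 0.005 0 0 0;0.06 0 0 0 0 0 0;0.06 0 0 0 0 0 0'|sed -n 2p;python3 - <<'E'
from caps import *
go([.4354,-.2155,.0210],42)
E
```

```text
tcp_pos: [0.4362, -0.2169, 0.0332]
clk 44.2 tcp [ 0.4362 -0.2169  0.0332] yaw 41.9 q6 -1.43 | rz -0.001 (q6 alt) d [0.0017 0.0003 0.0122] tilt [0.0004 0.0028 0.    ] w 0.0605
```

```bash
python3 shift.py '0.06 0.0015 0 0.006 0 0 0;0.06 0 0 0.005 0 0 0;0.06 0 0 0 0 0 0;0.03 0 0 0 0 0 0;0.03 0 0 0 0 0 0;0.03 0 0 0 0 0 0;0.03 0 0 0 0 0 0;0.03 0 0 0 0 0 0';  python3 - <<'E'
from caps import *
go([.4354,-.2155,.0210],42)
E
python3 shift.py '0.03 0 0 -0.01 0 0 0;0.03 0 0 -0.04 0 0 0;0.03 0 0 -0.05 0 0 0;0.03 0 0 -0.05 0 0 0;0.03 0 0 -0.05 0 0 0;0.03 0 0 0 0 0 0;0.03 0 0 0 0 0 0'
python3 - <<'E'
from caps import *
go([.490,.0485,.20])
E
```

```text
clock: 45.05
tcp_pos: [0.4343, -0.2152, 0.021]
tcp_rot: [0.407, 0.913, -0.0, 0.0]
contact_force: [-1.6, 0.7, 3.2]
gripper_width: 0.0318
grasp_force: 30.0
clk 45.0 tcp [ 0.4343 -0.2152  0.021 ] yaw 41.9 q6 -1.43 | rz -0.001 (q6 alt) d [-0.001   0.0006 -0.    ] tilt [0.     0.0002 0.    ] w 0.0318
clock: 45.75
tcp_pos: [0.4346, -0.2154, 0.2222]
tcp_rot: [0.407, 0.913, -0.0, 0.002]
contact_force: [-0.0, 0.3, -1.3]
gripper_width: 0.0317
grasp_force: 30.0
clk 45.8 tcp [ 0.4346 -0.2154  0.2222] yaw 41.9 q6 -1.43 | rz 0.000 (q6 alt) d [0.1594 0.2176 0.0218] tilt [0.0005 0.0034 0.    ] w 0.0317
```

```bash
python3 shift.py '0.03 0.027 0.036 0 0 0 0;0.03 0.027 0.036 0 0 0 0;0.03 0.027 0.036 0 0 0 0;0.03 0.027 0.036 0 0 0 0;0.03 0.027 0.036 0 0 0 0;0.03 0.026 0.037 0 0 0 0;0.03 0 0 0.02 0 0 0;0.03 0 0 0.03 0 0 0;0.03 0 0 0 0 0 0;0.03 0 0 0 0 0 0'|sed -n '2p;4p'
python3 - <<'E'
from caps import *
go([.4893,.0492,.1135])
E
```

```text
tcp_pos: [0.4867, 0.0498, 0.1692]
contact_force: [-0.8, -0.6, 0.6]
clk 46.8 tcp [0.4867 0.0498 0.1692] yaw 41.9 q6 -0.86 | rz 0.000 (q6 alt) d [-0.0023  0.0017  0.0557] tilt [-0.0025 -0.003   0.    ] w 0.0321
```

```bash
python3 shift.py '0.03 -0.0023 0.0017 0.01 0 0 0;0.03 0 0 0.018 0 0 0;0.03 0 0 0 0 0 0;0.03 0 0 0 0 0 0'|sed -n '2p;4p';  python3 - <<'E'
from caps import *
go([.4893,.0492,.1135])
E
python3 shift.py '0.03 0 0 0.007 0 0 0;0.03 0 0 0.006 0 0 0;0.03 0 0 0 0 0 0'|sed -n '2p;4p'
python3 - <<'E'
from caps import *
go([.4893,.0492,.1135])
E
```

```text
tcp_pos: [0.4911, 0.0489, 0.143]
contact_force: [-0.1, 1.2, -0.1]
clk 47.1 tcp [0.4911 0.0489 0.143 ] yaw 41.9 q6 -0.86 | rz 0.000 (q6 alt) d [ 0.0014 -0.0011  0.0295] tilt [0.0002 0.0002 0.    ] w 0.0316
tcp_pos: [0.4902, 0.0492, 0.1288]
contact_force: [0.1, -0.7, -0.4]
clk 47.5 tcp [0.4902 0.0492 0.1288] yaw 41.9 q6 -0.86 | rz 0.000 (q6 alt) d [ 0.0006 -0.0007  0.0153] tilt [-0.0009 -0.0011  0.    ] w 0.0316
```

```bash
python3 shift.py '0.03 0.0005 -0.0005 0.006 0 0 0;0.03 0 0 0.005 0 0 0;0.03 0 0 0 0 0 0'|sed -n '2p;4p'; python3 shift.py '0.03 0 0 0.002 0 0 0;0.03 0 0 0.001 0 0 0;0.03 0 0 0 0 0 0'|sed -n '2p;4p'; python3 shift.py '0.03 0 0 0.001 0 0 0;0.03 0 0 0 0 0 0'|sed -n '2p;4p'; python3 shift.py '0.03 0 0 0.001 0 0 0;0.03 0 0 0 0 0 0'|sed -n '2p;4p'
```

```text
tcp_pos: [0.4894, 0.0492, 0.1177]
contact_force: [-0.4, -0.2, -0.2]
tcp_pos: [0.4899, 0.0491, 0.1155]
contact_force: [-1.3, -0.3, -0.8]
tcp_pos: [0.4901, 0.0492, 0.1146]
contact_force: [-0.1, -0.5, 0.0]
tcp_pos: [0.49, 0.0491, 0.1137]
contact_force: [-1.1, -0.7, 0.6]
```

```bash
python3 shift.py '0.03 0 0 0.001 0 0 0;0.03 0 0 0 0 0 0'|sed -n '2p;4p'; python3 shift.py '0.03 0 0 0.001 0 0 0;0.03 0 0 0 0 0 0'|sed -n '2p;4p'
```

```text
tcp_pos: [0.4902, 0.049, 0.1136]
contact_force: [-4.2, -2.3, 5.5]
tcp_pos: [0.4905, 0.0489, 0.1136]
contact_force: [-5.9, -0.6, 12.6]
```

```bash
python3 shift.py '0.06 0 0 0 0 0 0;0.06 0 0 0 0 0 0;0.06 0 0 0 0 0 0;0.06 0 0 0 0 0 0'|sed -n '2p;5p'; python3 shift.py '0.06 0 0 -0.01 0 0 0;0.06 0 0 -0.03 0 0 0;0.06 0 0 -0.05 0 0 0;0.06 0 0 -0.05 0 0 0.14;0.06 0 0 -0.04 0 0 0.14;0.06 0 0 0 0 0 0.14;0.06 0 0 0 0 0 0.14;0.06 0 0 0 0 0 0.14;0.06 -0.04 0.02 0 0 0 0;0.06 -0.04 0.02 0 0 0 0'|sed -n 2p;python3 shift.py '0.06 -0.04 0.02 0 0 0 0;0.06 -0.04 0 0 0 0 0;0.06 0 0 0 0 0 0;0.06 0 0 0 0 0 0' |sed -n 2p;python3 - <<'E'
from lib import *
c,im=snap('wrist','w15.png'); np.save('c15.npy',c,allow_pickle=True); go([.5,-.1,.25])
E
```

```text
tcp_pos: [0.4911, 0.0494, 0.1123]
gripper_width: 0.0584
tcp_pos: [0.5328, -0.0297, 0.2922]
tcp_pos: [0.5549, -0.1092, 0.2915]
clk 50.7 tcp [ 0.5549 -0.1084  0.2916] yaw 1.8 q6 -0.43 | rz 0.000 (q6 alt) d [ 0.0101 -0.0546  0.0417] tilt [-0.0003 -0.0005  0.    ] w 0.0604
```

View pics/w15.png

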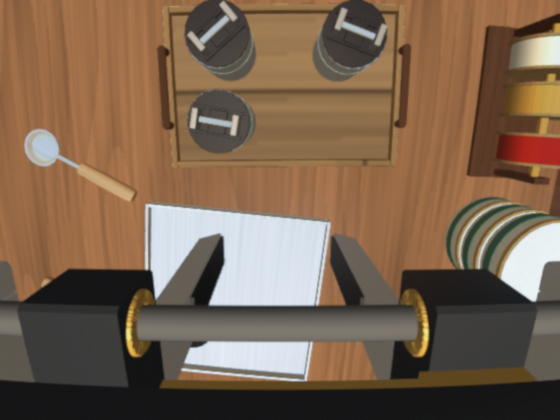

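```bash
cat > chk.py <<'E'
from lib import *
def tabs(im):
    h=cv2.cvtColor(im,cv2.COLOR_RGB2HSV).astype(int)
    m=((h[...,2]>135)&(h[...,1]>15)&(h[...,1]<75)&(h[...,0]<30)).astype(np.uint8); m[150:]=0; m[:,:180]=0;m[:,400:]=0
    n,l,st,cen=cv2.connectedComponentsWithStats(m)
    return [np.array(cv2.minAreaRect(np.argwhere(l==i)[:,::-1].astype(np.float32))[0]) for i in range(1,n) if 40<st[i,4]<250]
E
python3 shift.py '0.06 0 -0.04 0 0 0 0;0.06 0 -0.02 0 0 0 0;0.06 0 0 0 0 0 0;0.06 0 0 0 0 0 0'|sed -n 2p
python3 - <<'E'
from chk import *
c0=np.load('c15.npy',allow_pickle=True).item(); a=tabs(cv2.imread('pics/w15.png')[:,:,::-1])
c,im=snap('wrist','w16.png'); b=tabs(im)
X=[]
for p in a:
    P=onz(c0,[p],.1365)[0]; q=min(b,key=lambda q:np.linalg.norm(onz(c,[q],.1365)[0]-P),default=None)
    x=tri([(c0,[p]),(c,[q])]); X.append(P); print(p.round(1),P.round(4),x[0].round(4),round(x[1],4))
for i in range(len(X)):
    for j in range(i):
        d=np.linalg.norm(X[i]-X[j]); 
        if d<.05: print('sep',d.round(4),'mid',((X[i]+X[j])/2).round(4))
E
```

```text
tcp_pos: [0.4955, -0.1098, 0.2922]
[227.8  10.7] [0.5054 0.0614 0.1365] [0.5053 0.0618 0.1355] 0.0
[340.6  18.6] [0.609  0.0578 0.1365] [ 0.4781 -0.1771  0.9239] 0.0027
[380.5  34.4] [0.647  0.0457 0.1365] [ 0.4865 -0.1071  0.7052] 0.0056
[195.8  40.7] [0.4757 0.0347 0.1365] [0.4756 0.0348 0.1361] 0.0
[193.1 117.8] [ 0.4722 -0.0356  0.1365] [ 0.4722 -0.0357  0.1367] 0.0001
[233.6 124.9] [ 0.5115 -0.0414  0.1365] [ 0.5116 -0.0414  0.1374] 0.0
sep 0.0399 mid [0.628  0.0517 0.1365]
sep 0.0399 mid [0.4906 0.0481 0.1365]
sep 0.0397 mid [ 0.4918 -0.0385  0.1365]
```

Run:
```python
from lib import *
snap('scene','s17.png')
```

```text
(no output)
```

View pics/s17.png

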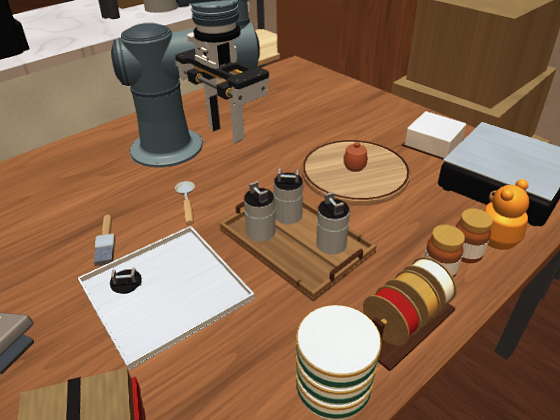

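The picture shows three capped jars upright in the tray (260,212), (289,197), (333,222). The pot stands mid-Susan at (356,157) and the spare cap lies in its tray at (125,280).

```bash
python3 -c "
from bench import robot, workorder, read_camera, get_calibration, get_obs
print(workorder.hand_in())"
```

```text
the job is handed in; nothing more can be done
None
```

The job is handed in at about 51 s of the 210 s: all three jars stand upright and capped in the carry tray, the spare cap is still in its aluminium tray, and the honey pot is still in the middle of the lazy Susan.

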